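# Open the dial padlock of the medicine box and hold it up

### The arm

A 6-joint arm with a two-finger parallel gripper is mounted at the origin on a cart in front of the work surface, level with it; the furniture and walls round the work are solid. World frame = base frame: x ahead of the robot, y to its left, z up, the work surface at z = 0. Lengths are in m, angles in degrees, forces in N, time in s.
With the tool pointing down it reaches from about 0.35 to 0.875 m from the base axis. Payload 4.2 kg.
Tool frame: the origin (TCP) lies at the very end of the fingers, on their centre line; the grasp point (between the pads) lies 19 mm behind it (tcp_to_grasp is the z of the grasp point in the tool frame, in m); z points along the fingers, y is the direction in which the jaws open and shut (so a half turn about z gives the same grasp; the last joint's range is limited). The gripper opens to 87 mm and grips with 3 to 60 N. Pads are 19 mm wide; open, the fingers measure 117 mm over their backs; the gripper's body (75 mm by 190 mm) begins 51 mm behind the grasp point.
Start: joints at [-49.698, 22.042, 0.453, 0, -68.411, -14.817], TCP at [0.269, -0.564, 0.223] pointing down, gripper open.
Joint ranges: [-179.83, 179.83], [-69.29, 118.12], [-61.27, 80.66], [-181.25, 117.63], [-171.15, -9.14], [-177.46, 177.46]. Speed limits (degrees/s): [159.86, 159.86, 180, 180, 180, 180].

### API

Orientations are given as a 3x3 rotation matrix whose columns are the frame's x, y, z axes.
In Python, from station import sense, capture, camera_params, finish_job, tcp_to_grasp gives the robot as it stands.
- The arm moves only by the shell command python3 -m inch 'ROWS'. ROWS is JSON, a list of rows, each an object of numbers: "jaw": the closure in counts, from 0 (fully open) to 255 (shut); "x", "y", "z": the shift along the world's x, y, z normalised to -1 to 1, where 1 is 0.06 m; "ax", "ay", "az": the turn, a rotation vector about the world's x, y, z normalised to -1 to 1, where 1 is 10 degrees. A call has 1 to 12 rows; each row shifts and turns the pose as measured when the row begins; what a row does not reach is not made up. A row lasts 1/8 s, in which the tool goes at most 62.5 mm and 10.7 degrees, less where a joint would pass 70% of its speed; a pose out of reach is approached as far as the arm can. A call with a number of a shift or a turn outside -1 to 1 is refused whole. A call with a gripper value outside its range is refused whole. The fingers move at their own pace and stop on an object; the grip force is fixed at half the most. Time passes only in rows, so rows that do not move let the fingers close. It gives the time, the measured TCP pose, the force and the opening at its end, in the units of the state.
- sense(): the state, without advancing time (a new reading comes with each control period).
- capture(name): name is "side" or "top"; returns the picture (384x512x3 uint8, red, green, blue); there is no depth.
- camera_params(name): a dict with "vfov" (degrees; the focal length in pixels is half the picture's height over the tangent of half this angle, whatever the lens; pixels are square), "cx", "cy" (the principal point, pixels), "D" ([k1, k2, p1, p2, k3] as OpenCV has them; the pictures are not rectified), "R" (3x3) and "t" (3): a world point X has camera coordinates R X + t. Camera axes: x right, y down, z forward; pixel columns grow to the right and rows downward; lengths in m; the calibration is good to about 2 mm. A picture is of the moment at which its call begins. camera_params takes no time and is no camera call.
- finish_job(): hands the job in, once; it reports no verdict.
The state is a dict: "time_s": time; "joints": joint angles; "joint_velocities": joint speeds; "effort": joint torques, N m; "tcp_pos": TCP position; "ee_rot": TCP orientation; "wrist_force": force on the tool from outside, world axes, zero at the start; "moment": the same for the moment, N m; "gripper_width": opening from 0.0 (shut) to 1.0 (fully open).
Only numpy, scipy, OpenCV 4.12 (cv2) and the standard library are available. Lean on these libraries where they do the work, as an engineer would, in place of code of your own. Each camera call takes 0.05 s, during which the arm holds its last target.

### The job

The white medicine box is locked with a dial padlock; its code is three clicks: turn the dial clockwise until its red zero mark stands three clicks (a quarter turn) past the white index line on the lock. Without forcing anything, draw the shackle fully open, slip it out of the eye on the lid and lift the padlock off. Finish while still holding the opened padlock in the gripper, level with its dial up, still and a good hand's breadth (at least 11 cm) above the lid, and leave the other things on the counter alone.

Things in the scene. Friction and masses are not known exactly. Their poses are not given: they have to be found in the camera images.
- med_box: White steel medicine box, green cross on lid and front, fixed, 160 (its x) x 250 (its y) x 86 mm high; origin at the centre of its underside, x to its back, z up. Lid top flat at 86 mm; the lid stays shut. A dial padlock lies on the front left part of the lid, its shackle through a steel eye.
- eye (a point): Centre of the hole in the upright steel eye on the lid (box frame -55, 0, 99 mm): a plate in the box's x-z plane, 24 mm wide, 4 mm thick (along box y), top 27 mm above the lid. Its 16 x 16 mm hole, 5 to 21 mm above the lid, runs along box y; the padlock's toe leg passes through it, the plate at first about 40 mm along lock x.
- lock: Padlock lying on the lid, dial up, 0.3 to 0.5 kg, loose. Origin: centre of the body's underside; z up, +x the way the shackle points and pulls out (about the box's -y). Body: metal block 56 x 54 x 26 mm. Steel shackle 7 mm thick, 13 mm above the underside: long leg at y = +18 mm, toe leg at y = -18 mm; shut, the legs leave the face x = 28 mm, straight to x = 46 mm, then a bow to 67.5 mm.
- lock_top (a point): On the dial's axis, in the body's top face (lock frame -3, 0, 26 mm). Black dial: flange 46 mm across, up to 31 mm above the underside, on it a round knurled knob 30 mm across from 31 to 51 mm. Grip the knob across its diameter at any yaw, to turn and then also to pull and lift. White index line on the body between dial and shackle.
- dial (a joint): Clockwise turn (rad, seen from above) of the dial past the place where its red zero mark meets the index line. 12 clicks a turn (0.524 rad each, about 0.07 N m). Starts between -1.0 and 1.0. The lock opens only at 1.571 (red mark pointing to lock -y, the box's front), with about 0.15 rad leeway; elsewhere the shackle is blocked.
- shackle (a joint): How far (m) the shackle is drawn out of the padlock, 0 when shut, 0.022 fully open, stays where left (2.5 N friction). Draw the lock body along the lid toward lock -x: after up to 20 mm of play the bow catches in the eye, then the shackle slides out to its stop.
- toe (a point): Tip of the shackle's toe leg, which frees the lock: at x = 23, y = -18, z = 13 mm in the lock frame when shut (5 mm inside the face), at x = 45 mm when open, leaving a 17 mm gap to the face. Push the opened lock back toward lock +x until the eye's plate is in that gap (x about 36 mm), then lift straight up.
- brown_bottle: Bystander: small brown dropper bottle with a black pipette cap, 33x34x102 mm, loose; origin at the centre of its underside. Leave it where it stands.
- red_bottle: Bystander: small white bottle with a tall red cap, 36x42x106 mm, loose; origin at the centre of its underside. Leave it where it stands.
- cup: Bystander: frosted plastic measuring cup, 65x65x65 mm, loose; origin at the centre of its underside. Leave it where it stands.
- glasses: Bystander: dark red spectacles with unfolded temples, 141x142x42 mm, loose; origin at the centre of its underside. Leave it where it stands.
- mug: Bystander: blue and white mug, standing at the back, 78x112x92 mm, loose; origin at the centre of its underside. Leave it where it stands.
Mind the look-alikes: they are no part of the job. Leave any yellow look-alike of the lock alone.

How it is judged (in metres and radians):
On the way, in this order (a step that is already met when the one before it is completed fails the run):
1. the dial stands at its code (1.571 rad within 0.15) with the shackle still shut (value of joint dial between 1.421 and 1.721 rad and value of joint shackle below 0.005 m), for 0.2 s.
2. the shackle is drawn open (at least 18 mm) while the lock is still low over the lid (value of joint shackle above 0.018 m and height (world z) of lock_top below 0.14 m), for 0.1 s.
At the end, for the whole second after the job is handed in: The gripper holds the padlock (finger force over 1 N) with its shackle out at least 16 mm, its underside more than 104 mm above the lid, dial up within 0.3 rad of level, still (below 0.03 m/s) and not touching the box (value of joint shackle above 0.016 m and z of lock in the frame of med_box above 0.19 m and angle between lock's own z axis and vertical below 0.3 rad and contact force between the fingers and lock above 1 N and contact force between lock and med_box below 0.1 N and linear speed of lock below 0.03 m/s); the arm keeps its last pose, push and grip.
It fails at once if the lock is forced: more than 40 N between padlock and box (contact force between lock and med_box above 40 N).
It fails at once if a bottle, the cup, the spectacles or the mug is shifted by more than 25 mm (distance of any of brown_bottle, red_bottle, cup, glasses, mug from where it was at the start of the episode above 0.025 m).
It also fails if it takes over 48 s, if anything falls off the work surface, if the arm or the gripper's body presses on something with over 40 N, if the wrist force passes 120 N, or if a joint passes its speed limit or range.

## Working session

There is one attempt and no reset: what is moved stays moved. The work goes in short steps, Python scripts to look and compute and a shell command to move; the robot and the scene stay as the last step left them, time stands still between calls to the robot, and variables do not carry over. Pictures are saved under pics/ and viewed, and the job is handed in when it is done.

```bash
mkdir -p pics; ls; python3 - <<'E'
from station import *
import cv2
for n in("side","top"):
    im=capture(n); cv2.imwrite(f"pics/{n}0.png",im[:,:,::-1]); print(camera_params(n))
print(sense(),tcp_to_grasp)
E
```

```text
pics
{'vfov': 57.74590059075389, 'cx': 252.97534030890475, 'cy': 192.05147320729682, 'D': array([-0.02338478,  0.        ,  0.        ,  0.        ,  0.        ]), 'R': array([[ 0.89815992, -0.43894311, -0.02525289],
       [-0.18649177, -0.32832494, -0.92597168],
       [ 0.39815774,  0.8363801 , -0.37674758]]), 't': array([-0.60983681,  0.10710682,  1.04502385])}
{'vfov': 47.393515316573335, 'cx': 257.23120036188874, 'cy': 193.15940446034202, 'D': array([-0.10732057,  0.        ,  0.        ,  0.        ,  0.        ]), 'R': array([[-0.00714388, -0.99967952,  0.02428639],
       [-0.99724031,  0.00532747, -0.07404984],
       [ 0.07389672, -0.02474838, -0.99695877]]), 't': array([-0.22994712,  0.57236422,  1.18366282])}
{'time_s': 0.1, 'joints': array([-4.96993017e+01,  2.20861243e+01,  3.88268965e-01, -2.40970991e-02,
       -6.84130888e+01, -1.48161865e+01]), 'joint_velocities': array([-0.01189993, -0.30856808,  0.14704749,  0.12490667,  0.00496837,
        0.0561587 ]), 'effort': array([-3.62868550e-04, -3.91689634e+01,  1.87934196e+01,  4.23186466e+00,
        1.34513149e-02, -8.77014395e-05]), 'tcp_pos': array([ 0.2686896 , -0.56369757,  0.22157912]), 'ee_rot': array([[-9.02768300e-01, -4.30126127e-01, -9.54146125e-04],
       [-4.30127170e-01,  9.02766651e-01,  1.72969389e-03],
       [ 1.17384765e-04,  1.97191699e-03, -9.99998049e-01]]), 'wrist_force': array([-0.54732819,  0.00151496, -0.88175883]), 'moment': array([-0.00587459,  0.03761288,  0.001636  ]), 'gripper_width': 0.9964055200218483} -0.0187
```

View pics/side0.png

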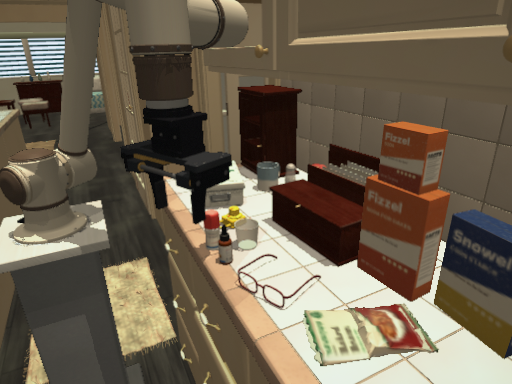

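View pics/top0.png

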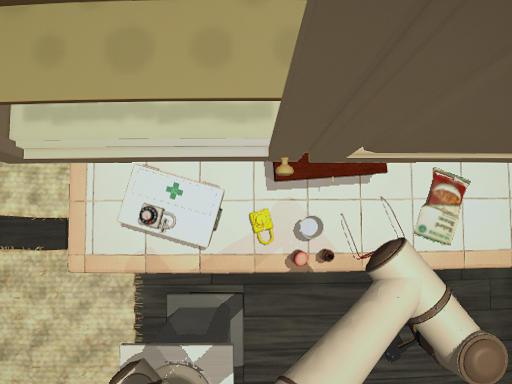

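The top view shows the white box with the black-dial lock at about (150,215). A yellow look-alike at (262,225) lies on the counter, and I'll leave it alone. I'm confirming the lock in an enlarged crop.

```bash
python3 - <<'E'
import cv2
im=cv2.imread("pics/top0.png")
cv2.imwrite("pics/c1.png",cv2.resize(im[160:255,110:235],None,fx=6,fy=6,interpolation=cv2.INTER_CUBIC))
cv2.imwrite("pics/c2.png",cv2.resize(im[190:240,125:190],None,fx=12,fy=12,interpolation=cv2.INTER_CUBIC))
E
```

```text
(no output)
```

View pics/c1.png

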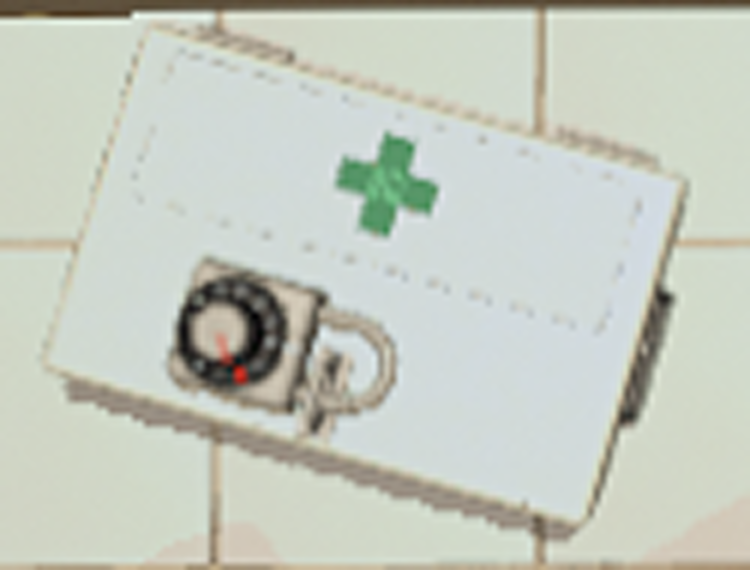

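View pics/c2.png

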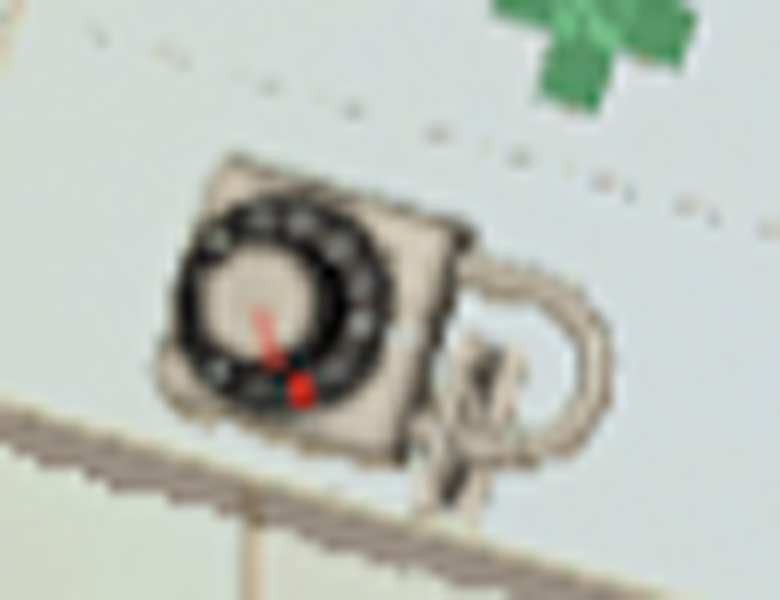

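The crop confirms it: silver body, black dial with its red mark at c2 (300,390), shackle through the eye at c2 (465,430). Next I'll measure the box, the lock and the dial.

```bash
cat > h.py <<'E'
import numpy as np,cv2
from station import *
def K(n):
    p=camera_params(n);f=192/np.tan(np.radians(p["vfov"]/2))
    return p,np.array([[f,0,p["cx"]],[0,f,p["cy"]],[0,0,1.]])
def ray(n,px,z):
    p,k=K(n);u=cv2.undistortPoints(np.array([px],float).reshape(-1,1,2),k,p["D"]).reshape(-1,2)
    c=-p["R"].T@p["t"];d=np.c_[u,np.ones(len(u))]@p["R"]
    return c+d*((z-c[2])/d[:,2])[:,None]
def proj(n,X):
    p,k=K(n);return cv2.projectPoints(np.array(X,float).reshape(-1,1,3),cv2.Rodrigues(p["R"])[0],p["t"],k,p["D"])[0].reshape(-1,2)
E
python3 - <<'E'
from h import *
A=lambda l:np.array(l)/6+[110,160]-.4
B=lambda l:np.array(l)/12+[125,190]-.4
c=ray("top",A([[150,25],[685,180],[580,525],[45,368]]),.086)
print(c.round(4)); e=c[[1,2]].mean(0)-c[[0,3]].mean(0); f=c[[0,1]].mean(0)-c[[2,3]].mean(0)
print(np.linalg.norm(e),np.linalg.norm(f),np.degrees(np.arctan2(e[1],e[0])),np.degrees(np.arctan2(f[1],f[0])), c.mean(0))
fl=ray("top",B([[285,303]]),.117)[0];mk=ray("top",B([[300,390]]),.117)[0];kn=ray("top",B([[258,298]]),.137)[0]
print("flange",fl,"knob",kn,"mark",mk)
bow=ray("top",B([[604,365]]),.099)[0];print("bow",bow,np.degrees(np.arctan2(*(bow-fl)[[1,0]])))
bt=ray("top",B([[235,160],[470,235],[400,460],[165,385]]),.112);print("body",bt.round(4),bt.mean(0))
for a,b in((0,1),(3,2)): d=bt[b]-bt[a];print(np.degrees(np.arctan2(d[1],d[0])),np.linalg.norm(d))
print("markang",np.degrees(np.arctan2(*(mk-fl)[[1,0]])), np.linalg.norm(mk-fl))
s=sense();print(np.degrees(np.arctan2(s["ee_rot"][1,1],s["ee_rot"][0,1])))
E
```

```text
[[ 0.6458  0.091   0.086 ]
 [ 0.5761 -0.1444  0.086 ]
 [ 0.4266 -0.0987  0.086 ]
 [ 0.4954  0.1353  0.086 ]]
0.2447042018275881 0.15654925171345657 -106.43053832180586 -16.71743700583649 [ 0.53599527 -0.00419646  0.086     ]
flange [0.5102468  0.04588264 0.117     ] knob [0.51079338 0.04705978 0.137     ] mark [0.49184014 0.04253617 0.117     ]
bow [ 0.4971153  -0.01908906  0.099     ] -101.42618824301405
body [[0.5409 0.058  0.112 ]
 [0.5247 0.0075 0.112 ]
 [0.477  0.0222 0.112 ]
 [0.493  0.0726 0.112 ]] [0.50889043 0.04008148 0.112     ]
-107.79091261457647 0.053044035428485674
-107.67095081282643 0.052922246441369926
markang -169.69574661718616 0.018708395188431627
115.47561783915764
```

```bash
python3 -m inch '[{"jaw":0,"x":0.37,"y":0.9},{"jaw":0,"x":0.37,"y":0.9},{"jaw":0,"x":0.37,"y":0.9},{"jaw":0,"x":0.37,"y":0.9},{"jaw":0,"x":0.37,"y":0.9},{"jaw":0,"x":0.37,"y":0.9},{"jaw":0,"x":0.37,"y":0.9},{"jaw":0,"x":0.37,"y":0.9},{"jaw":0,"x":0.37,"y":0.9,"az":-0.6},{"jaw":0,"x":0.37,"y":0.9,"az":-0.5}]'; python3 -c "
from h import *
s=sense();print(s)
r=s['ee_rot'];print(np.degrees(np.arctan2(r[1,1],r[0,1])))"
```

```text
{'time_s': 0.1, 'joints': array([-4.96993017e+01,  2.20861243e+01,  3.88268965e-01, -2.40970991e-02,
       -6.84130888e+01, -1.48161865e+01]), 'joint_velocities': array([-0.01189993, -0.30856808,  0.14704749,  0.12490667,  0.00496837,
        0.0561587 ]), 'effort': array([-3.62868550e-04, -3.91689634e+01,  1.87934196e+01,  4.23186466e+00,
        1.34513149e-02, -8.77014395e-05]), 'tcp_pos': array([ 0.2686896 , -0.56369757,  0.22157912]), 'ee_rot': array([[-9.02768300e-01, -4.30126127e-01, -9.54146125e-04],
       [-4.30127170e-01,  9.02766651e-01,  1.72969389e-03],
       [ 1.17384765e-04,  1.97191699e-03, -9.99998049e-01]]), 'wrist_force': array([-0.54732819,  0.00151496, -0.88175883]), 'moment': array([-0.00587459,  0.03761288,  0.001636  ]), 'gripper_width': 0.9964055200218483}
115.47561783915764$[0]: bad value
```

```bash
python3 -m inch '[{"jaw":0,"x":0.37,"y":0.9,"z":0,"ax":0,"ay":0,"az":0}]'; python3 -m inch --help | head -30
```

```text
time_s: 0.22
tcp_pos: [0.2902, -0.5109, 0.2199]
ee_rot: [[-0.905, -0.426, -0.002], [-0.426, 0.905, 0.003], [0.001, 0.003, -1.0]]
wrist_force: [0.5, 1.4, -0.2]
gripper_width: 1.0invalid input: not JSON, or not a number
```

Every row needs all its keys.

```bash
python3 -m inch '[{"jaw":0,"x":0.37,"y":0.9,"z":0.1,"ax":0,"ay":0,"az":0},{"jaw":0,"x":0.37,"y":0.9,"z":0,"ax":0,"ay":0,"az":0},{"jaw":0,"x":0.37,"y":0.9,"z":0,"ax":0,"ay":0,"az":0},{"jaw":0,"x":0.37,"y":0.9,"z":0,"ax":0,"ay":0,"az":0},{"jaw":0,"x":0.37,"y":0.9,"z":0,"ax":0,"ay":0,"az":0},{"jaw":0,"x":0.37,"y":0.9,"z":0,"ax":0,"ay":0,"az":0},{"jaw":0,"x":0.37,"y":0.9,"z":0,"ax":0,"ay":0,"az":0},{"jaw":0,"x":0.37,"y":0.9,"z":0,"ax":0,"ay":0,"az":0},{"jaw":0,"x":0.37,"y":0.9,"z":0,"ax":0,"ay":0,"az":-0.6},{"jaw":0,"x":0.37,"y":0.9,"z":0,"ax":0,"ay":0,"az":-0.5}]'; python3 -c "
from h import *
s=sense();print(s)
r=s['ee_rot'];print(np.degrees(np.arctan2(r[1,1],r[0,1])))"
```

```text
time_s: 1.48
tcp_pos: [0.5138, 0.0474, 0.2232]
ee_rot: [[-0.972, -0.237, -0.004], [-0.237, 0.971, 0.006], [0.002, 0.007, -1.0]]
wrist_force: [0.4, -0.3, 0.3]
gripper_width: 0.999
{'time_s': 1.475, 'joints': array([ 23.04324445,  11.47335793, -14.29919999,  -0.47111473,
       -64.28854083, -99.13028322]), 'joint_velocities': array([ 4.23982977e+01,  1.97539900e+01,  2.47193112e+01,  4.20140880e-03,
       -4.43119120e+00, -8.28458838e+01]), 'effort': array([ -1.95215777, -30.88084102,  16.75433457,   3.80649269,
        -0.11378899,   0.92825303]), 'tcp_pos': array([0.51377079, 0.04735757, 0.22317654]), 'ee_rot': array([[-0.97151028, -0.23696585, -0.00386891],
       [-0.23698684,  0.97149175,  0.00640498],
       [ 0.00224085,  0.00713938, -0.999972  ]]), 'wrist_force': array([ 0.4229612 , -0.25511863,  0.3229742 ]), 'moment': array([-0.15364256, -0.16072204, -0.03362219]), 'gripper_width': 0.9988790358102236}
103.70788756076175
```

```bash
python3 -m inch '[{"jaw":0,"x":0,"y":0,"z":0,"ax":0,"ay":0,"az":0},{"jaw":0,"x":-0.05,"y":0,"z":-0.5,"ax":0,"ay":0,"az":0},{"jaw":0,"x":0,"y":0,"z":-0.5,"ax":0,"ay":0,"az":0},{"jaw":0,"x":0,"y":0,"z":0,"ax":0,"ay":0,"az":0},{"jaw":0,"x":0,"y":0,"z":0,"ax":0,"ay":0,"az":0}]';  python3 - <<'E'
from h import *
for n in("side","top"):
    im=capture(n); cv2.imwrite(f"pics/{n}1.png",im[:,:,::-1])
im=cv2.imread("pics/top1.png");a=cv2.resize(im[140:260,90:250],None,fx=4,fy=4,interpolation=cv2.INTER_CUBIC)
im=cv2.imread("pics/side1.png");print(proj("side",[[.51,.047,.12]]))
cv2.imwrite("pics/c3.png",a)
E
```

```text
time_s: 2.1
tcp_pos: [0.5107, 0.0493, 0.1615]
ee_rot: [[-0.97, -0.242, -0.005], [-0.242, 0.97, 0.006], [0.004, 0.007, -1.0]]
wrist_force: [-0.0, 0.3, 1.3]
gripper_width: 1.0
[[203.83174092 159.96288645]]
```

View pics/c3.png

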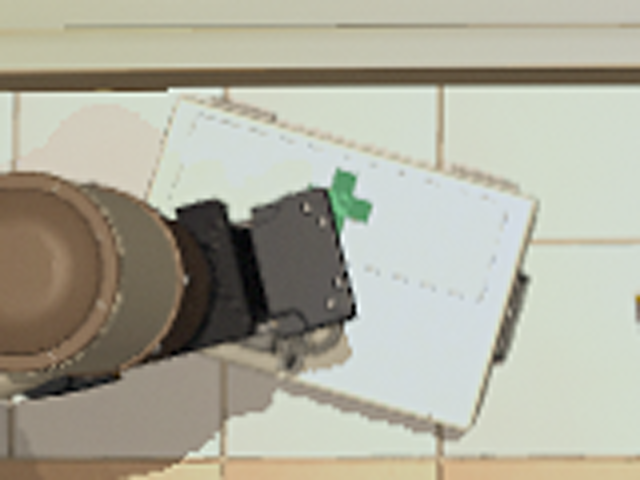

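View pics/side1.png

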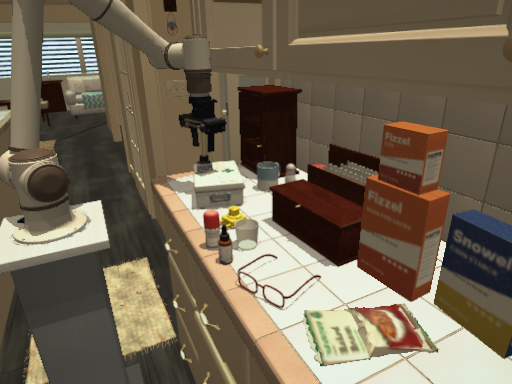

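The fingers are over the lock on the box at side (205,165), and the bystanders are undisturbed. Descending now.

```bash
python3 -m inch '[{"jaw":0,"x":0,"y":-0.04,"z":-0.35,"ax":0,"ay":0,"az":0},{"jaw":0,"x":0,"y":0,"z":-0.2,"ax":0,"ay":0,"az":0},{"jaw":0,"x":0,"y":0,"z":-0.1,"ax":0,"ay":0,"az":0},{"jaw":0,"x":0,"y":0,"z":0,"ax":0,"ay":0,"az":0}]'
```

```text
time_s: 2.7
tcp_pos: [0.5131, 0.0474, 0.1253]
ee_rot: [[-0.97, -0.242, 0.003], [-0.242, 0.97, 0.009], [-0.005, 0.008, -1.0]]
wrist_force: [0.4, 0.5, 0.4]
gripper_width: 0.998
```

```bash
python3 -m inch '[{"jaw":0,"x":-0.04,"y":0,"z":-0.08,"ax":0,"ay":0,"az":0},{"jaw":0,"x":0,"y":0,"z":0,"ax":0,"ay":0,"az":0}]'; python3 -m inch '[{"jaw":100,"x":0,"y":0,"z":0,"ax":0,"ay":0,"az":0},{"jaw":140,"x":0,"y":0,"z":0,"ax":0,"ay":0,"az":0},{"jaw":160,"x":0,"y":0,"z":0,"ax":0,"ay":0,"az":0},{"jaw":180,"x":0,"y":0,"z":0,"ax":0,"ay":0,"az":0},{"jaw":255,"x":0,"y":0,"z":0,"ax":0,"ay":0,"az":0},{"jaw":255,"x":0,"y":0,"z":0,"ax":0,"ay":0,"az":0}]'
```

```text
time_s: 2.95
tcp_pos: [0.5111, 0.0476, 0.121]
ee_rot: [[-0.97, -0.242, 0.004], [-0.242, 0.97, 0.009], [-0.006, 0.008, -1.0]]
wrist_force: [-0.3, -0.4, 0.4]
gripper_width: 1.003
time_s: 3.7
tcp_pos: [0.5116, 0.048, 0.1217]
ee_rot: [[-0.97, -0.242, 0.006], [-0.242, 0.97, 0.01], [-0.008, 0.008, -1.0]]
wrist_force: [-0.9, 5.2, 1.0]
gripper_width: 0.404
```

```bash
python3 -m inch '[{"jaw":255,"x":0,"y":0,"z":0,"ax":0,"ay":0,"az":0},{"jaw":255,"x":0,"y":0,"z":0,"ax":0,"ay":0,"az":0}]'; python3 -c "
from station import *
s=sense();print(s['wrist_force'],s['moment'],s['joint_velocities'])"
```

```text
time_s: 3.95
tcp_pos: [0.512, 0.0486, 0.1218]
ee_rot: [[-0.97, -0.242, 0.007], [-0.242, 0.97, 0.011], [-0.009, 0.009, -1.0]]
wrist_force: [0.2, 1.0, 0.2]
gripper_width: 0.335
[0.1559513  1.00516685 0.21431202] [ 0.07407188 -0.02662105 -0.04102515] [-0.03153147  0.03711732 -0.00608944 -0.07343588  0.03184298 -0.04377159]
```

```bash
python3 -m inch '[{"jaw":255,"x":0,"y":0,"z":0,"ax":0,"ay":0,"az":-0.5},{"jaw":255,"x":0,"y":0,"z":0,"ax":0,"ay":0,"az":-0.5},{"jaw":255,"x":0,"y":0,"z":0,"ax":0,"ay":0,"az":-0.5},{"jaw":255,"x":0,"y":0,"z":0,"ax":0,"ay":0,"az":-0.5},{"jaw":255,"x":0,"y":0,"z":0,"ax":0,"ay":0,"az":-0.5},{"jaw":255,"x":0,"y":0,"z":0,"ax":0,"ay":0,"az":-0.5},{"jaw":255,"x":0,"y":0,"z":0,"ax":0,"ay":0,"az":0}]'; python3 -c "
from h import *
s=sense();print(s['wrist_force'],s['moment'],s['joint_velocities'])
r=s['ee_rot'];print(np.degrees(np.arctan2(r[1,1],r[0,1])))
for n in('side','top'):
    im=capture(n); cv2.imwrite(f'pics/{n}2.png',im[:,:,::-1])
im=cv2.imread('pics/top2.png');cv2.imwrite('pics/c4.png',cv2.resize(im[180:250,115:205],None,fx=8,fy=8,interpolation=cv2.INTER_CUBIC))
"
```

```text
time_s: 4.82
tcp_pos: [0.512, 0.0482, 0.1217]
ee_rot: [[-0.957, 0.29, 0.01], [0.29, 0.957, 0.004], [-0.009, 0.007, -1.0]]
wrist_force: [0.6, 1.7, -0.1]
gripper_width: 0.333
[ 0.57849168  1.65135309 -0.11651641] [ 0.26952616 -0.03626524  0.00543067] [ 0.01929305  0.07735497  0.03507309 -0.01780395 -0.00154905  0.05113238]
73.16215373222927
```

View pics/c4.png

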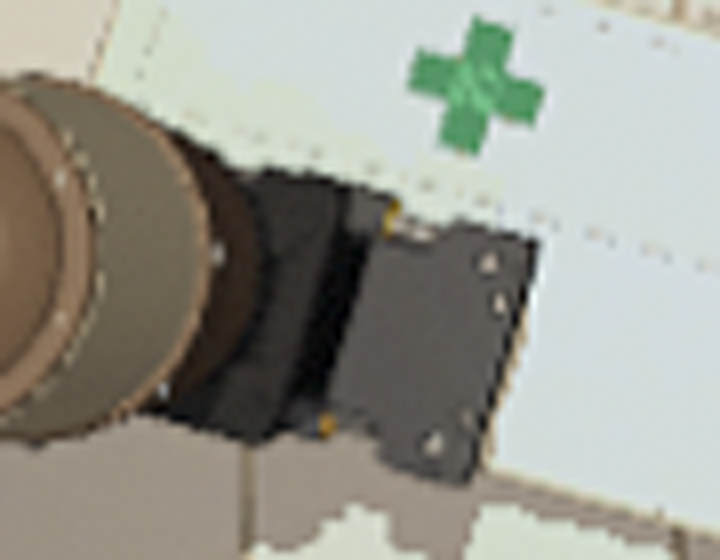

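```bash
python3 -m inch '[{"jaw":150,"x":0,"y":0,"z":0,"ax":0,"ay":0,"az":0},{"jaw":50,"x":0,"y":0,"z":0,"ax":0,"ay":0,"az":0},{"jaw":0,"x":0,"y":0,"z":0,"ax":0,"ay":0,"az":0},{"jaw":0,"x":0,"y":0,"z":0.5,"ax":0,"ay":0,"az":0},{"jaw":0,"x":0,"y":0,"z":0.7,"ax":0,"ay":0,"az":0},{"jaw":0,"x":0,"y":0.9,"z":0,"ax":0,"ay":0,"az":0},{"jaw":0,"x":0,"y":0.9,"z":0,"ax":0,"ay":0,"az":0}]'; python3 -c "
from h import *
s=sense();print(s['wrist_force'],s['moment'],s['joints'])
for n in('side','top'):
    im=capture(n); cv2.imwrite(f'pics/{n}3.png',im[:,:,::-1])
im=cv2.imread('pics/top3.png');cv2.imwrite('pics/c5.png',cv2.resize(im[190:240,125:190],None,fx=12,fy=12,interpolation=cv2.INTER_CUBIC))
"
```

```text
time_s: 5.8
tcp_pos: [0.511, 0.1544, 0.1958]
ee_rot: [[-0.956, 0.294, 0.008], [0.294, 0.956, 0.003], [-0.007, 0.005, -1.0]]
wrist_force: [0.4, 0.4, -0.6]
gripper_width: 0.97
[ 0.43630201  0.40721183 -0.55727281] [-0.04357836 -0.12940848 -0.00043994] [ 3.43034618e+01  1.41972462e+01 -1.50785783e+01  1.30425979e-01
 -6.02647259e+01 -1.41455153e+02]
```

View pics/c5.png

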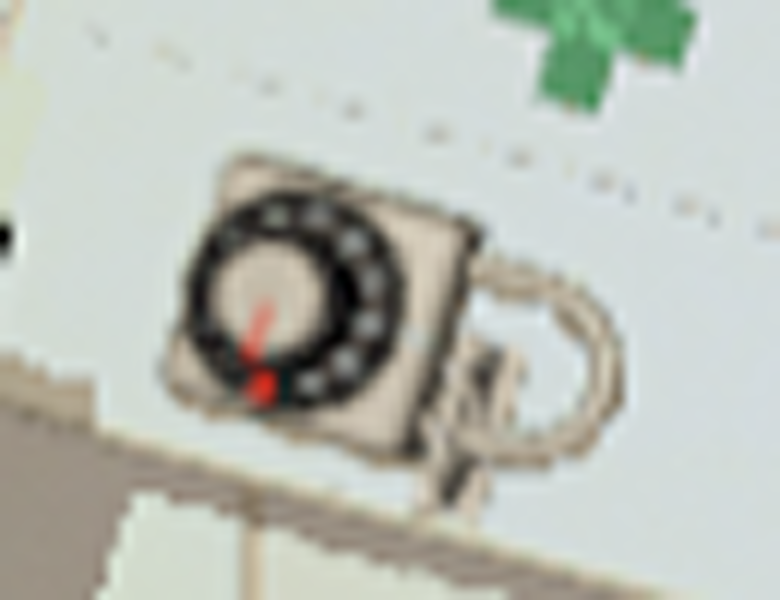

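```bash
python3 - <<'E'
from h import *
B=lambda l:np.array(l)/12+[125,190]-.4
ang=lambda v:np.degrees(np.arctan2(v[1],v[0]))
for n,(F,M,bd,C,Lin) in {"0":([285,303],[300,390],[[235,160],[470,235],[400,460],[165,385]],[258,298],[278,362]),"1":([295,302],[263,388],[[235,155],[480,232],[412,460],[168,380]],[270,293],[250,358])}.items():
    fl,mk=ray("top",B([F,M]),.117);bt=ray("top",B(bd),.112);kn,li=ray("top",B([C,Lin]),.137)
    a=(ang(bt[1]-bt[0])+ang(bt[2]-bt[3]))/2
    w=lambda x:(x+180)%360-180
    print(n,"lockyaw",a,"mark",w(a-ang(mk-fl)),"line",w(a-ang(li-kn)),"knob",kn,"flange",fl,"body",bt.mean(0))
    c=bt.mean(0)-.003*np.array([np.cos(np.radians(a)),np.sin(np.radians(a)),0]);print(w(a-ang(mk-c)))
# red centroid by colour
for f in("top0","top3"):
    im=cv2.imread(f"pics/{f}.png").astype(int)[190:240,125:190];m=np.clip(im[:,:,2]-np.maximum(im[:,:,1],im[:,:,0])-60,0,None)
    ys,xs=np.nonzero(m);print(f,[(x+125,y+190,m[y,x]) for x,y in zip(xs,ys)])
E
```

```text
0 lockyaw -107.73093171370145 mark 61.964814903484694 line 54.34934561226498 knob [0.51079338 0.04705978 0.137     ] flange [0.5102468  0.04588264 0.117     ] body [0.50889043 0.04008148 0.112     ]
70.98455816193365
1 lockyaw -107.83308122136054 mark 92.35160415757986 line 88.97762485166993 knob [0.5118232 0.0445531 0.137    ] flange [0.51045022 0.04375084 0.117     ] body [0.50957718 0.03875227 0.112     ]
98.01195673842511
top0 [(np.int64(147), np.int64(217), np.int64(2)), (np.int64(147), np.int64(218), np.int64(11)), (np.int64(147), np.int64(219), np.int64(27)), (np.int64(148), np.int64(219), np.int64(4)), (np.int64(147), np.int64(220), np.int64(1)), (np.int64(149), np.int64(221), np.int64(62)), (np.int64(150), np.int64(221), np.int64(44)), (np.int64(149), np.int64(222), np.int64(77)), (np.int64(150), np.int64(222), np.int64(87)), (np.int64(149), np.int64(223), np.int64(38)), (np.int64(150), np.int64(223), np.int64(55))]
top3 [(np.int64(146), np.int64(216), np.int64(4)), (np.int64(146), np.int64(217), np.int64(17)), (np.int64(145), np.int64(218), np.int64(8)), (np.int64(146), np.int64(218), np.int64(20)), (np.int64(145), np.int64(219), np.int64(29)), (np.int64(146), np.int64(219), np.int64(18)), (np.int64(146), np.int64(221), np.int64(53)), (np.int64(147), np.int64(221), np.int64(68)), (np.int64(146), np.int64(222), np.int64(70)), (np.int64(147), np.int64(222), np.int64(76)), (np.int64(146), np.int64(223), np.int64(14)), (np.int64(147), np.int64(223), np.int64(13))]
```

The dial now reads about 90° (mark 92°, line 89°) and the shackle is still shut. I'll regrip the knob and pull.

```bash
python3 -m inch '[{"jaw":0,"x":0,"y":-0.9,"z":0,"ax":0,"ay":0,"az":0},{"jaw":0,"x":0,"y":-0.9,"z":0,"ax":0,"ay":0,"az":0},{"jaw":0,"x":0,"y":0,"z":0,"ax":0,"ay":0,"az":0},{"jaw":0,"x":0,"y":0,"z":-0.4,"ax":0,"ay":0,"az":0},{"jaw":0,"x":0,"y":0,"z":-0.3,"ax":0,"ay":0,"az":0},{"jaw":0,"x":0,"y":0,"z":0,"ax":0,"ay":0,"az":0}]'
```

```text
time_s: 6.65
tcp_pos: [0.511, 0.0469, 0.1526]
ee_rot: [[-0.959, 0.284, 0.009], [0.284, 0.959, 0.003], [-0.007, 0.005, -1.0]]
wrist_force: [-0.4, 0.6, -0.3]
gripper_width: 0.998
```

```bash
python3 -m inch '[{"jaw":0,"x":0,"y":-0.03,"z":-0.25,"ax":0,"ay":0,"az":0},{"jaw":0,"x":0,"y":0,"z":-0.2,"ax":0,"ay":0,"az":0},{"jaw":0,"x":0,"y":0,"z":-0.08,"ax":0,"ay":0,"az":0},{"jaw":0,"x":0,"y":0,"z":0,"ax":0,"ay":0,"az":0}]'
```

```text
time_s: 7.15
tcp_pos: [0.5117, 0.0456, 0.1198]
ee_rot: [[-0.959, 0.283, 0.01], [0.283, 0.959, 0.003], [-0.009, 0.006, -1.0]]
wrist_force: [0.4, -0.0, 0.2]
gripper_width: 1.0
```

```bash
python3 -m inch '[{"jaw":100,"x":0,"y":0,"z":0.02,"ax":0,"ay":0,"az":0},{"jaw":140,"x":0,"y":0,"z":0,"ax":0,"ay":0,"az":0},{"jaw":160,"x":0,"y":0,"z":0,"ax":0,"ay":0,"az":0},{"jaw":180,"x":0,"y":0,"z":0,"ax":0,"ay":0,"az":0},{"jaw":255,"x":0,"y":0,"z":0,"ax":0,"ay":0,"az":0},{"jaw":255,"x":0,"y":0,"z":0,"ax":0,"ay":0,"az":0},{"jaw":255,"x":0,"y":0,"z":0,"ax":0,"ay":0,"az":0},{"jaw":255,"x":0,"y":0,"z":0,"ax":0,"ay":0,"az":0}]'; python3 -c "
from station import *
s=sense();print(s['wrist_force'],s['moment'])"
```

```text
time_s: 8.15
tcp_pos: [0.5132, 0.0467, 0.1225]
ee_rot: [[-0.959, 0.283, 0.015], [0.283, 0.959, 0.005], [-0.013, 0.009, -1.0]]
wrist_force: [-0.4, -0.6, -0.2]
gripper_width: 0.339
[-0.39473584 -0.56920938 -0.15509685] [ 0.05462093 -0.05858739  0.02028546]
```

```bash
python3 -m inch '[{"jaw":255,"x":0.02,"y":0.064,"z":0,"ax":0,"ay":0,"az":0},{"jaw":255,"x":0.02,"y":0.064,"z":0,"ax":0,"ay":0,"az":0},{"jaw":255,"x":0.02,"y":0.064,"z":0,"ax":0,"ay":0,"az":0},{"jaw":255,"x":0.02,"y":0.064,"z":0,"ax":0,"ay":0,"az":0}]'; python3 -c "
from station import *
s=sense();print(s['wrist_force'],s['moment'])"
```

```text
time_s: 8.65
tcp_pos: [0.5158, 0.0595, 0.1224]
ee_rot: [[-0.959, 0.283, 0.008], [0.283, 0.959, -0.001], [-0.008, 0.001, -1.0]]
wrist_force: [-1.4, -3.5, 2.4]
gripper_width: 0.335
[-1.44736358 -3.50354321  2.36626968] [-1.26693281  0.27952771 -0.04783814]
```

```bash
python3 -m inch '[{"jaw":255,"x":0.02,"y":0.064,"z":0,"ax":0,"ay":0,"az":0},{"jaw":255,"x":0.02,"y":0.064,"z":0,"ax":0,"ay":0,"az":0}]'; python3 -c "
from station import *
s=sense();print(s['wrist_force'],s['moment'])"
```

```text
time_s: 8.9
tcp_pos: [0.5181, 0.0675, 0.1224]
ee_rot: [[-0.959, 0.283, 0.007], [0.283, 0.959, -0.001], [-0.007, 0.001, -1.0]]
wrist_force: [-0.8, -4.1, 2.2]
gripper_width: 0.335
[-0.76596798 -4.14739538  2.15347548] [-1.27159501  0.30272482  0.01579387]
```

```bash
python3 -m inch '[{"jaw":255,"x":0.02,"y":0.064,"z":0,"ax":0,"ay":0,"az":0},{"jaw":255,"x":0.02,"y":0.064,"z":0,"ax":0,"ay":0,"az":0}]'; python3 -c "
from station import *
s=sense();print(s['wrist_force'],s['moment'])"
```

```text
time_s: 9.15
tcp_pos: [0.5193, 0.0737, 0.1224]
ee_rot: [[-0.959, 0.282, 0.003], [0.282, 0.959, -0.006], [-0.005, -0.004, -1.0]]
wrist_force: [-1.8, -8.9, 3.9]
gripper_width: 0.34
[-1.76644948 -8.91159568  3.91623314] [-2.48547575  0.41227492  0.03205053]
```

```bash
python3 -m inch '[{"jaw":255,"x":0.02,"y":0.064,"z":0,"ax":0,"ay":0,"az":0},{"jaw":255,"x":0.02,"y":0.064,"z":0,"ax":0,"ay":0,"az":0}]'; python3 -c "
from h import *
s=sense();print(s['wrist_force'],s['moment'])
for n in('side','top'):
    im=capture(n); cv2.imwrite(f'pics/{n}4.png',im[:,:,::-1])
im=cv2.imread('pics/top4.png');cv2.imwrite('pics/c6.png',cv2.resize(im[180:250,115:205],None,fx=8,fy=8,interpolation=cv2.INTER_CUBIC))
"
```

```text
time_s: 9.4
tcp_pos: [0.5202, 0.0792, 0.1224]
ee_rot: [[-0.959, 0.282, -0.001], [0.282, 0.959, -0.011], [-0.002, -0.011, -1.0]]
wrist_force: [-1.5, -7.9, 4.5]
gripper_width: 0.333
[-1.49208668 -7.93341938  4.46336343] [-2.5589241   0.42681656  0.0132138 ]
```

View pics/c6.png

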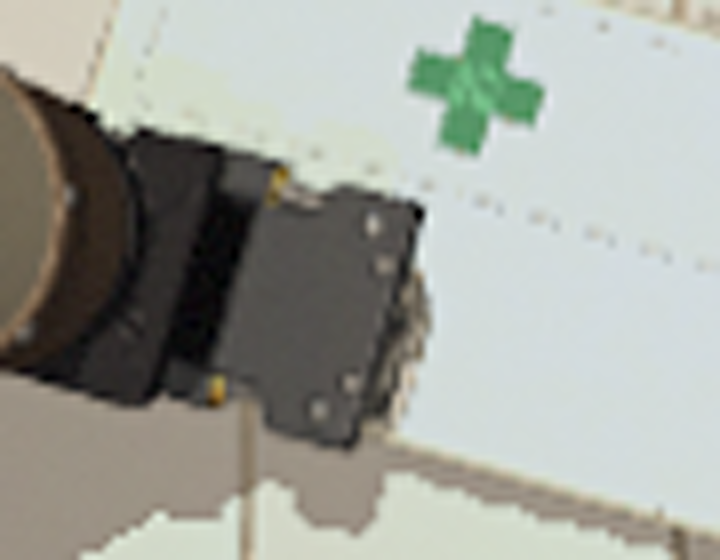

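```bash
python3 -m inch '[{"jaw":255,"x":0.02,"y":0.064,"z":0,"ax":0,"ay":0,"az":0},{"jaw":255,"x":0.02,"y":0.064,"z":0,"ax":0,"ay":0,"az":0}]'; python3 -c "
from station import *
s=sense();print(s['wrist_force'],s['moment'])"
```

```text
time_s: 9.75
tcp_pos: [0.5211, 0.0846, 0.1226]
ee_rot: [[-0.959, 0.282, -0.006], [0.282, 0.959, -0.016], [0.001, -0.017, -1.0]]
wrist_force: [-0.9, -9.0, 4.5]
gripper_width: 0.338
[-0.86083182 -9.01903026  4.46153147] [-2.57903134  0.44241058  0.04357315]
```

```bash
python3 -m inch '[{"jaw":255,"x":0.02,"y":0.064,"z":0,"ax":0,"ay":0,"az":0},{"jaw":255,"x":0.02,"y":0.064,"z":0,"ax":0,"ay":0,"az":0}]'; python3 -c "
from station import *
s=sense();print(s['wrist_force'],s['moment'])"
```

```text
time_s: 10.0
tcp_pos: [0.5219, 0.0897, 0.1227]
ee_rot: [[-0.959, 0.282, -0.011], [0.282, 0.959, -0.021], [0.004, -0.023, -1.0]]
wrist_force: [-1.8, -8.5, 4.1]
gripper_width: 0.335
[-1.83561956 -8.53436393  4.14263606] [-2.52436377  0.36052848  0.07132959]
```

```bash
python3 -m inch '[{"jaw":255,"x":0.03,"y":0.064,"z":0,"ax":0.06,"ay":-0.03,"az":0},{"jaw":255,"x":0.03,"y":0.064,"z":0,"ax":0.06,"ay":-0.03,"az":0}]'; python3 -c "
from station import *
s=sense();print(s['wrist_force'],s['moment'])"
```

```text
time_s: 10.25
tcp_pos: [0.5223, 0.0925, 0.1226]
ee_rot: [[-0.96, 0.281, -0.01], [0.281, 0.96, -0.011], [0.006, -0.013, -1.0]]
wrist_force: [-2.1, -17.4, 5.2]
gripper_width: 0.338
[ -2.06212148 -17.37227719   5.16229239] [-5.56444071  0.47504778  0.04854023]
```

```bash
python3 -m inch '[{"jaw":255,"x":-0.02,"y":-0.04,"z":0,"ax":0.05,"ay":-0.05,"az":0},{"jaw":255,"x":-0.02,"y":-0.04,"z":0,"ax":0,"ay":0,"az":0}]'; python3 -c "
from h import *
s=sense();print(s['wrist_force'],s['moment'])
for n in('side','top'):
    im=capture(n); cv2.imwrite(f'pics/{n}5.png',im[:,:,::-1])
im=cv2.imread('pics/top5.png');a=cv2.resize(im[185:245,120:200],None,fx=7,fy=7,interpolation=cv2.INTER_CUBIC)
cv2.imwrite('pics/c7.png',a)
"
```

```text
time_s: 10.5
tcp_pos: [0.5215, 0.0898, 0.1225]
ee_rot: [[-0.96, 0.282, 0.004], [0.282, 0.96, 0.003], [-0.003, 0.004, -1.0]]
wrist_force: [0.5, 2.7, -0.6]
gripper_width: 0.335
[ 0.51887538  2.66576667 -0.62539769] [ 0.69487334 -0.23257603  0.04768762]
```

View pics/c7.png

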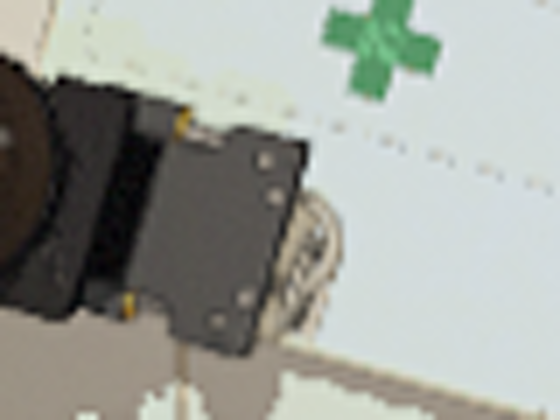

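```bash
python3 - <<'E'
from h import *
b=ray("top",np.array([[343,240]])/7+[120,185]-.4,.099)[0]
t=sense()["tcp_pos"];lx=np.array([-.3,-.954,0]);print(b,(b-t)@lx-.003, "expect shut .0675 open .0895")
E
```

```text
[ 0.50009642 -0.00269322  0.099     ] 0.09128852840760025 expect shut .0675 open .0895
```

The shackle is fully open: the bow tip is 91 mm ahead of the lock origin, where 89.5 is expected. Pushing back.

```bash
python3 -m inch '[{"jaw":255,"x":-0.016,"y":-0.077,"z":0,"ax":0,"ay":0,"az":0},{"jaw":255,"x":-0.016,"y":-0.077,"z":0,"ax":0,"ay":0,"az":0},{"jaw":255,"x":-0.016,"y":-0.077,"z":0,"ax":0,"ay":0,"az":0},{"jaw":255,"x":-0.016,"y":-0.077,"z":0,"ax":0,"ay":0,"az":0},{"jaw":255,"x":-0.016,"y":-0.077,"z":0,"ax":0,"ay":0,"az":0}]'; python3 -c "
from station import *
s=sense();print(s['wrist_force'],s['moment'])"
```

```text
time_s: 11.22
tcp_pos: [0.5173, 0.0672, 0.1225]
ee_rot: [[-0.96, 0.28, 0.005], [0.28, 0.96, 0.004], [-0.004, 0.005, -1.0]]
wrist_force: [-0.1, 1.8, -1.4]
gripper_width: 0.341
[-0.08460843  1.83374509 -1.40360329] [ 0.65472287 -0.23143518  0.01703622]
```

Remaining shift: (-5.1, -23.8) mm.

```bash
python3 -m inch '[{"jaw":255,"x":-0.017,"y":-0.077,"z":0,"ax":0,"ay":0,"az":0},{"jaw":255,"x":-0.017,"y":-0.077,"z":0,"ax":0,"ay":0,"az":0},{"jaw":255,"x":-0.017,"y":-0.077,"z":0,"ax":0,"ay":0,"az":0},{"jaw":255,"x":-0.017,"y":-0.077,"z":0,"ax":0,"ay":0,"az":0},{"jaw":255,"x":-0.017,"y":-0.07,"z":0,"ax":0,"ay":0,"az":0},{"jaw":255,"x":0,"y":0,"z":0,"ax":0,"ay":0,"az":0}]'; python3 -c "
from h import *
s=sense();print(s['wrist_force'],s['moment'])
t=s['tcp_pos'];e=np.array([.4833,.0115,0])-t;print(e@[-.296,-.955,0]-.003,e@[.955,-.296,0])
for n in('side','top'):
    im=capture(n); cv2.imwrite(f'pics/{n}6.png',im[:,:,::-1])
im=cv2.imread('pics/top6.png');cv2.imwrite('pics/c8.png',cv2.resize(im[185:245,120:200],None,fx=7,fy=7,interpolation=cv2.INTER_CUBIC))
"
```

```text
time_s: 11.98
tcp_pos: [0.5116, 0.0422, 0.1225]
ee_rot: [[-0.96, 0.281, 0.005], [0.281, 0.96, 0.004], [-0.004, 0.005, -1.0]]
wrist_force: [1.6, 1.4, -0.8]
gripper_width: 0.338
[ 1.64626486  1.4068934  -0.75297934] [ 0.40984232 -0.24518044 -0.00603546]
0.03471728742179301 -0.017966694078145138
```

View pics/c8.png

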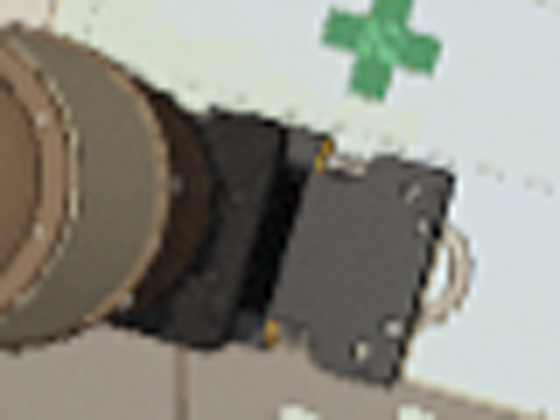

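```bash
python3 - <<'E'
from h import *
b=ray("top",np.array([[468,262]])/7+[120,185]-.4,.099)[0]
t=sense()["tcp_pos"];lx=np.array([-.3,-.954,0]);print(b,(b-t)@lx-.003)
E
python3 -m inch '[{"jaw":255,"x":0.01,"y":0.02,"z":0.05,"ax":0,"ay":0,"az":0},{"jaw":255,"x":0,"y":0,"z":0.06,"ax":0,"ay":0,"az":0},{"jaw":255,"x":0,"y":0,"z":0.06,"ax":0,"ay":0,"az":0}]'; python3 -c "
from station import *
s=sense();print(s['wrist_force'],s['moment'])"
```

```text
[ 0.49180643 -0.04886378  0.099     ] 0.089883300816047
time_s: 12.45
tcp_pos: [0.5094, 0.0428, 0.1308]
ee_rot: [[-0.96, 0.281, -0.003], [0.281, 0.96, 0.002], [0.003, 0.001, -1.0]]
wrist_force: [0.3, 0.9, -5.8]
gripper_width: 0.335
[ 0.26405438  0.93895146 -5.81469977] [ 0.48068412 -0.25844393 -0.03665025]
```

```bash
python3 -m inch '[{"jaw":255,"x":0.015,"y":0.02,"z":0.07,"ax":0,"ay":0,"az":0},{"jaw":255,"x":0.01,"y":0,"z":0.07,"ax":0,"ay":0,"az":0},{"jaw":255,"x":0.005,"y":0,"z":0.07,"ax":0,"ay":0,"az":0}]'; python3 -c "
from station import *
s=sense();print(s['wrist_force'],s['moment'])"
```

```text
time_s: 12.82
tcp_pos: [0.5105, 0.0437, 0.144]
ee_rot: [[-0.96, 0.281, -0.005], [0.281, 0.96, 0.001], [0.005, -0.001, -1.0]]
wrist_force: [0.1, -0.1, -4.4]
gripper_width: 0.34
[ 0.11123041 -0.11273768 -4.42609809] [ 0.03300395 -0.0668769  -0.02205717]
```

```bash
python3 -m inch '[{"jaw":255,"x":0,"y":0,"z":0.08,"ax":0,"ay":0,"az":0},{"jaw":255,"x":0,"y":0,"z":0.1,"ax":0,"ay":0,"az":0},{"jaw":255,"x":0,"y":0,"z":0.1,"ax":0,"ay":0,"az":0}]'; python3 -c "
from h import *
s=sense();print(s['wrist_force'],s['moment'])
for n in('side','top'):
    im=capture(n); cv2.imwrite(f'pics/{n}7.png',im[:,:,::-1])
im=cv2.imread('pics/top7.png');a=cv2.resize(im[185:245,120:200],None,fx=5,fy=5,interpolation=cv2.INTER_CUBIC)
im=cv2.imread('pics/side7.png');b=cv2.resize(im[110:215,150:270],None,fx=3.333,fy=300/105,interpolation=cv2.INTER_CUBIC)
cv2.imwrite('pics/c9.png',np.hstack([a,b]))
"
```

```text
time_s: 13.2
tcp_pos: [0.5104, 0.0435, 0.162]
ee_rot: [[-0.96, 0.281, -0.005], [0.281, 0.96, 0.001], [0.005, -0.001, -1.0]]
wrist_force: [0.2, -0.6, -3.7]
gripper_width: 0.337
[ 0.17632124 -0.56033786 -3.7181845 ] [ 0.03214765 -0.08834625  0.01490353]
```

View pics/c9.png

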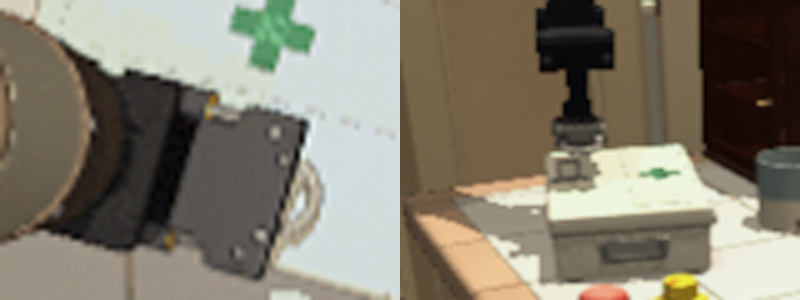

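The lock is clear of the eye: it hangs with 4 N of weight and no side load. Raising it to the finish height.

```bash
python3 -m inch '[{"jaw":255,"x":0,"y":0,"z":0.3,"ax":0,"ay":0,"az":0},{"jaw":255,"x":0,"y":0,"z":0.4,"ax":0,"ay":0,"az":0},{"jaw":255,"x":0,"y":0,"z":0.4,"ax":0,"ay":0,"az":0},{"jaw":255,"x":0,"y":0,"z":0.4,"ax":0,"ay":0,"az":0},{"jaw":255,"x":0,"y":0,"z":0.2,"ax":0,"ay":0,"az":0},{"jaw":255,"x":0,"y":0,"z":0,"ax":0,"ay":0,"az":0},{"jaw":255,"x":0,"y":0,"z":0,"ax":0,"ay":0,"az":0},{"jaw":255,"x":0,"y":0,"z":0,"ax":0,"ay":0,"az":0}]'; python3 -c "
from h import *
s=sense();print(s['wrist_force'],s['moment'],s['joint_velocities'])
for n in('side','top'):
    im=capture(n); cv2.imwrite(f'pics/{n}8.png',im[:,:,::-1])
im=cv2.imread('pics/top8.png');a=cv2.resize(im[185:245,120:200],None,fx=5,fy=5,interpolation=cv2.INTER_CUBIC)
im=cv2.imread('pics/side8.png');b=cv2.resize(im[90:215,150:270],None,fx=400/120,fy=300/125,interpolation=cv2.INTER_CUBIC)
cv2.imwrite('pics/c10.png',np.hstack([a,b]))
"
```

```text
time_s: 14.3
tcp_pos: [0.5076, 0.0432, 0.2632]
ee_rot: [[-0.959, 0.282, -0.012], [0.282, 0.959, 0.0], [0.012, -0.003, -1.0]]
wrist_force: [-0.2, -0.2, -4.6]
gripper_width: 0.334
[-0.20319425 -0.18694459 -4.57208969] [ 0.02101667 -0.06331095  0.03252468] [ 0.06390258  0.37492023 -0.70919416 -0.24994508  0.05181562 -0.02706633]
```

View pics/c10.png

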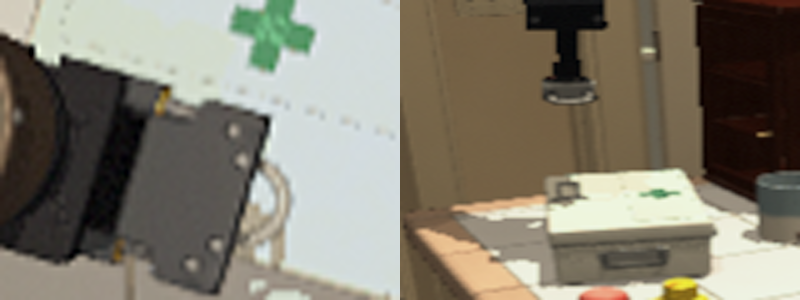

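View pics/top8.png

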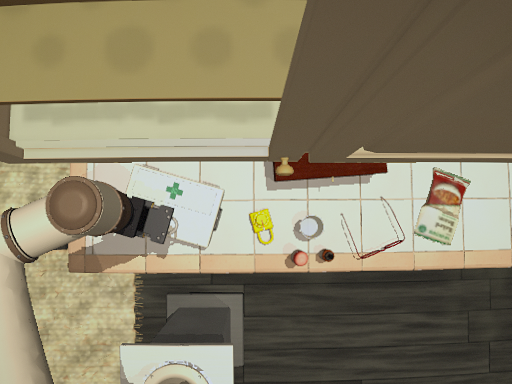

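The padlock hangs level about 14 cm above the lid, off the eye (side crop (570,92)). The bystanders are unmoved. Handing in.

```bash
python3 -c "
from station import *
print(finish_job())"
```

```text
the job is handed in; nothing more can be done
None
```

The padlock is unlocked, off the eye and held above the lid, and I have handed the job in; it reported no verdict.

- **Dial:** I gripped the knob and turned it about 31° clockwise. I then let go and looked: the red mark stood at about 90° past the index line (89° and 92° by two readings), with the shackle still shut.
- **Shackle:** I regripped and drew the body back about 46 mm until it met the stop. The wrist force peaked at about 18 N. The bow tip then measured 90–91 mm from the lock origin, against 89.5 mm expected when fully open.
- **Removal:** I pushed the lock back until the eye's plate sat in the gap at about 35 mm, then lifted straight up with little side load.
- **Last checks:**
  - The lock's underside was about 14 cm above the lid, worked out from the tool height.
  - The tool was within 1° of vertical, and the side picture shows the lock hanging level.
  - The wrist carried 4–5 N, which fits the lock's weight, and the arm was practically still.
  - In the last top picture the bottles, cup, spectacles and yellow look-alike stand where they were. The mug is hidden in that view, but in the side picture it stands at the back, away from the arm.
  - The clock stood at about 14 s.

No check failed. One early reading of the dial angle, taken from a roughly marked body centre, came out 8° higher than the others (98°), and I disregarded it. The first move command was refused because every row needs all its keys, so it had no effect.

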